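Raise the emergency lamp and lock its stand on the yellow rung

ROBOT

A 6-joint arm with a two-finger parallel gripper is mounted at the origin on the work surface. World frame = base frame: x ahead of the robot, y to its left, z up, the work surface at z = 0. Lengths are in m, angles in rad, forces in N, time in s.
With the tool pointing down it reaches from about 0.3 to 0.85 m from the base axis. Payload 4.2 kg.
Tool frame: the origin (TCP) lies at the very end of the fingers, on their centre line; the grasp point (between the pads) lies 19 mm behind it (manip.grasp_offset is the distance from the TCP to the grasp point, in m); z points along the fingers, y is the direction in which the jaws open and shut (so a half turn about z gives the same grasp; the last joint's range is limited). The gripper opens to 91 mm and grips with 3 to 60 N. Pads are 32 mm wide; open, the fingers measure 118 mm over their backs; the gripper's body (76 mm by 178 mm) begins 60 mm behind the grasp point.
Start: joints at [1.163, 0.32, 1.565, -0, 1.257, -0.02], TCP at [0.217, 0.532, 0.214] pointing down, gripper open.
Joint ranges: [-3.11, 3.11], [-0.84, 2.01], [0.21, 2.61], [-1.34, 4.49], [0.05, 2.63], [-2.56, 2.56]. Speed limits (rad/s): [2.57, 2.57, 3.14, 3.14, 3.14, 3.14].

INTERFACE

Orientations are given as a rotation vector (axis times angle).
In Python, from rig import manip gives the robot as it stands.
- The arm moves only by the tool apply_moves, never from a script. Its argument "commands" is a list of rows, each a list of 2 entries, a list of its own where there are three numbers: the shift along the world's x, y, z in mm, then the turn, a rotation vector about the world's x, y, z in rad. A call has 1 to 5 rows; each row is the pose to reach, as a shift and turn from the pose measured when the call began; what a row does not reach only later rows make up. A row lasts 1/10 s, in which the tool goes at most 50 mm and 8.59 degrees, less where a joint would pass 70% of its speed; a pose out of reach is approached as far as the arm can. A call with a gripper value outside its range is refused whole. "grip" is the finger opening in mm, from 0 to 91.2, set as the call begins (left out, the last holds). The fingers move at their own pace and stop on an object; "squeeze" is the grip in N (left out, the last holds). Time passes only in rows, so rows that repeat a pose let the fingers close. It gives the time, the measured TCP pose, the force and the opening at its end, in the units of the state.
- manip.get_obs(): the state, without advancing time (a new reading comes with each control period).
- manip.read_camera(name): name is "side" or "top" or "wrist"; returns a dict with "img" (480x640x3 uint8, red, green, blue), "fx", "fy", "cx", "cy" (pixels), "xyz" and "attitude" of the camera in the world. Camera axes: x right, y down, z forward; pixel columns grow to the right and rows downward; lengths in m; the calibration is good to about 2 mm. A picture is of the moment at which its call begins. There is no depth.
- manip.sign_off(): hands the job in, once; it reports no verdict.
Trained networks look in a picture, given as the dict that the camera call returned (one of the last four; its "shot" number tells which), for a name from the list of things; names that differ only in an ending like _2 or _b are one class to them, and where a whole thing is asked for, a point or a joint stands for the part that bears it (a point fixed in the world has none). Each returns a list of dicts, best first, with "p" (0 to 1); they miss things now and then, are a little off and sometimes report something else, mostly with a low value. They report only what shows in the picture. A call takes as long as a camera call. They do not tell look-alikes from the thing itself.
- manip.search_frame(picture, label): "box" ([centre column, centre row, width, height] in pixels, round what is visible of it).
- manip.masks_of(picture, label): "mask" (480x640 bool, what is visible of it) and "box" ([centre column, centre row, width, height] in pixels, round what is visible of it).
- manip.mark_of(picture, label): "point" ([row, column] in pixels: a listed point, or the origin of a listed thing).
The state is a dict: "time": time; "q": joint angles; "dq": joint speeds; "tau": joint torques, N m; "tool_pos": TCP position; "eef_rot": TCP orientation; "force": force on the tool from outside, world axes, zero at the start; "wrist_torque": the same for the moment, N m; "grip_width": opening from 0.0 (shut) to 1.0 (fully open).
Only numpy, scipy, OpenCV 4.12 (cv2) and the standard library are available. Lean on these libraries where they do the work, as an engineer would, in place of code of your own. Each camera call takes 0.05 s, during which the arm holds its last target.

TASK

Set the red emergency lamp higher: raise the stand's sliding section (its top bar is the handle) until its gravity hooks have swung out above the yellow rung, then lower it gently, without dropping it, until the hooks sit on that rung. Prove the lock by bearing down on the section with a steady push of about 15 N for about half a second, never forcing it (the lock must not take more than 38 N), and let go. Leave the loose things on the ledge where they are.

Things in the scene. Friction and masses are not known exactly. Their poses are not given: they have to be found in the camera images.
- lamp_stand: Lamp stand, fixed: dark steel foot plate 170 x 180 x 14 mm with two aluminium channel stiles 110 mm apart, 216 mm high. Origin under the foot's centre, z up; y runs across the stand, along rungs and top bar. The red lamp (50 x 84 x 70 mm) faces its -x side, the rung rack is bolted on its +x side.
- yellow_rung_drawn (a point): Where the drawing puts the top of the yellow rung: 126 mm above the ledge, 22.5 mm to +x of the stand's origin. It is the lower of two rungs (round, 12 mm thick), the plain one 64 mm above it. Their rack is bolted on through long slots, so both really sit up to 22 mm lower or higher than drawn; this is not reported and has to be felt or seen.
- section (a joint): Height (m) of the sliding section (rails, lamp, bar, hooks: 0.55 to 0.86 kg in all; guide friction 2 N): 0 fully down as found, top stop 0.140. Hooks sit on the yellow and the upper rung at 0.051 and 0.115 as drawn, both -0.022 to +0.022 as the rack really sits. Let go, the section falls to the last rung passed, or fully down; the hooks cannot be backed down over a rung.
- grab_bar (a point): Centre of the sliding section's black top bar, the place to take hold: round, 14 mm thick, 102 mm free between the grey rails, level, along the stand's y; 240 mm above the ledge when the section is down, rising straight up with it. Free above and on both sides; the lamp's top lies 46 mm below the bar's axis, on the -x side.
- hooks: Pair of brass gravity hooks on one shaft, 60 mm apart, with a steel counterweight bar on their -x side. Origin on the shaft, 125 mm below the bar. Swung out against their stop (as found, and seated) their z points up; a rung passing on the way up turns them back about y by up to 0.27 rad, and they swing out again by 4 mm above the seat.
- hook_seat (a point): Middle between the flat undersides of the two hook noses, which bear on the top of a rung: 40 mm below and 20 mm to +x of the shaft, 75 mm above the ledge when the section is down. Once seated the lock is rigid: it yields less than 1 mm under 38 N.
- padlock: stainless padlock lying flat, body 48 x 52 x 22 mm with a round shackle; bystander, origin under the body's centre
- bumper: round blue hard silicone bumper, 48 mm across, 28 mm high; bystander, origin under its centre
- fuse: white ceramic blade fuse, block 48 x 30 x 46 mm with a copper blade at each end (80 mm over the blades); bystander, origin under its centre
- spare_fuse: second white ceramic blade fuse like the first; bystander, origin under its centre
- screwdriver: screwdriver lying on the ledge; bystander
- ferrule_jar: closed jar, 52 mm across, 70 mm high; bystander, origin under its centre
- fuse_carton: cardboard carton 90 x 60 x 45 mm; bystander, origin under its centre
Not all that is in view belongs to the job. What is shaped like the lamp_stand but blue or purple is not meant.

How it is judged:
On the way:
1. with the hooks out and on the yellow rung, the section is pushed down so that the hooks bear 13 to 38 N (its own weight and the push) for 0.3 s (value of joint section between 0.024 and 0.078 m and angle between hooks's own z axis and vertical below 0.12 rad and contact force between hooks and anything else between 13 and 38 N), for 0.3 s.
At the end, for the whole second after the job is handed in: The section is locked on the yellow rung: raised between 0.024 and 0.078 m (the only rung in that span is the yellow one), the hooks fully out (within 0.12 rad), bearing the section's weight on the rung (more than 1.5 N) and at rest, with the robot clear of it (value of joint section between 0.024 and 0.078 m and angle between hooks's own z axis and vertical below 0.12 rad and contact force between hooks and anything else above 1.5 N and velocity of joint section between -0.01 and 0.01 m/s); the robot touches nothing.
It fails at once if the hooks bear more than 38 N: the lock was forced or shocked (contact force between hooks and anything else above 38 N).
It fails at once if the section falls faster than 0.25 m/s: it was dropped (velocity of joint section below -0.25 m/s).
It fails at once if a loose bystander on the ledge is moved by more than 20 mm (distance of any of padlock, bumper, fuse, spare_fuse, screwdriver, ferrule_jar, fuse_carton from where it was at the start of the episode above 0.02 m).
It also fails if it takes over 46 s, if anything falls off the work surface, if the arm or the gripper's body presses on something with over 40 N, if the wrist force passes 120 N, or if a joint passes its speed limit or range.

## Working session

There is one attempt and no reset: what is moved stays moved. The work goes in short steps, Python scripts to look and compute and a tool call to move; the robot and the scene stay as the last step left them, time stands still between calls to the robot, and variables do not carry over. Pictures are saved under pics/ and viewed, and the job is handed in when it is done.

Besides the shell and the picture viewer there is one more tool, called after "Request:" by a JSON object that holds its "method" and its "body". apply_moves: Moves the arm, as the interface text tells. Its arguments: {"type":"object","properties":{"commands":{"type":"array"},"grip":{"type":"number"},"squeeze":{"type":"number"}},"required":["commands"]}

```bash
mkdir -p pics; ls
cat > h.py <<'E'
import numpy as np, cv2
from rig import manip
from scipy.spatial.transform import Rotation as R
def save(p,name): cv2.imwrite('pics/'+name+'.png',cv2.cvtColor(p['img'],cv2.COLOR_RGB2BGR))
def rot(p):
    a=np.array(p['attitude'],float)
    return a if a.shape==(3,3) else (R.from_rotvec(a).as_matrix() if a.size==3 else R.from_quat(a).as_matrix())
def ray(p,uv):
    d=np.array([(uv[0]-p['cx'])/p['fx'],(uv[1]-p['cy'])/p['fy'],1.]);d=rot(p)@d
    return np.array(p['xyz']),d/np.linalg.norm(d)
def atz(p,uv,z):
    o,d=ray(p,uv);return o+d*(z-o[2])/d[2]
def proj(p,X):
    c=rot(p).T@(np.array(X)-np.array(p['xyz']));return [p['cx']+p['fx']*c[0]/c[2],p['cy']+p['fy']*c[1]/c[2]]
def tri(rs):
    A=np.zeros((3,3));b=np.zeros(3)
    for o,d in rs:
        M=np.eye(3)-np.outer(d,d);A+=M;b+=M@o
    X=np.linalg.solve(A,b);return X,[np.linalg.norm((np.eye(3)-np.outer(d,d))@(X-o)) for o,d in rs]
E
python3 - <<'E'
from h import *
print(manip.get_obs())
for n in ['side','top','wrist']:
    p=manip.read_camera(n);save(p,n+'0');print(n,p['xyz'],p['attitude'],p['fx'],p['cx'],p['cy'],p['shot'])
    for l in ['lamp_stand','grab_bar','hooks','hook_seat']:
        print(l,[(np.round(r['point'],1).tolist(),round(r['p'],2)) for r in manip.mark_of(p,l)])
E
```

```text
pics
{'time': 0.0, 'q': array([ 1.16300009e+00,  3.20242347e-01,  1.56568915e+00, -8.33863224e-06,
        1.25740771e+00, -2.00008138e-02]), 'dq': array([ 2.24870112e-04, -1.34622902e-05, -7.80192375e-04,  4.44257803e-04,
        7.58925581e-04, -5.97701780e-04]), 'tau': array([ 1.76309612e-03, -4.12468529e+01, -2.31975228e+01,  7.28629204e-02,
        4.58164327e-02, -1.47228511e-04]), 'tool_pos': array([0.21723106, 0.5318245 , 0.21314483]), 'eef_rot': array([-6.05263699e-01, -3.08236475e+00,  2.68329336e-03]), 'force': array([-0.16536828, -0.25490079, -0.26909323]), 'wrist_torque': array([-0.00769066,  0.00193415, -0.03746072]), 'grip_width': 0.998494786027755}
side [ 0.38737449 -0.81755789  0.82409727] [-2.22120471  0.22088538 -0.09582483] 467.5418405905806 321.61698210784954 246.2040060671211 1
lamp_stand [([304.6, 324.4], 0.92), ([398.6, 407.3], 0.62), ([262.2, 209.4], 0.56)]
grab_bar [([224.0, 321.9], 0.91), ([316.2, 418.7], 0.61), ([185.6, 196.6], 0.58)]
hooks [([230.5, 204.1], 0.77), ([270.6, 324.1], 0.61)]
hook_seat [([238.5, 213.9], 0.65)]
top [0.3718945  0.03432465 1.44882687] [-2.1232783   2.16958219 -0.1266731 ] 502.20133458095785 323.8311722649165 241.55987606423483 2
lamp_stand [([248.7, 344.2], 0.89), ([207.6, 445.4], 0.8), ([345.1, 266.4], 0.57)]
grab_bar [([236.1, 350.0], 0.89), ([355.2, 254.6], 0.86), ([190.4, 464.3], 0.73)]
hooks [([348.8, 263.3], 0.65)]
hook_seat [([343.5, 264.6], 0.42), ([239.1, 347.6], 0.23)]
wrist [0.15314179 0.5572291  0.3844245 ] [2.43140842 1.63303483 0.20307588] 402.18493596381614 314.0167195611062 237.25632756883226 3
lamp_stand []
grab_bar []
hooks []
hook_seat []
```

View pics/side0.png

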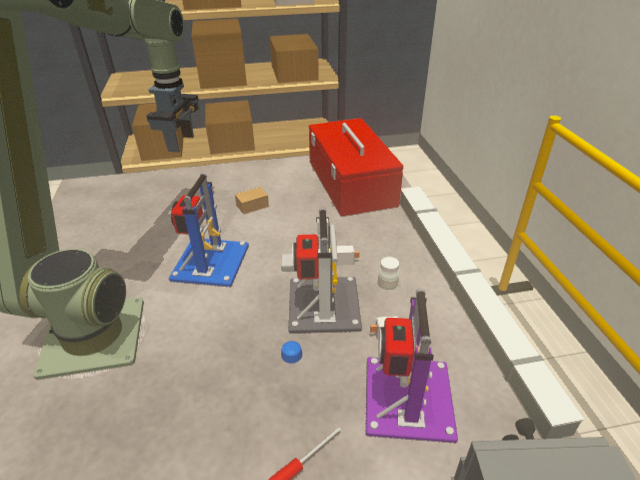

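View pics/top0.png

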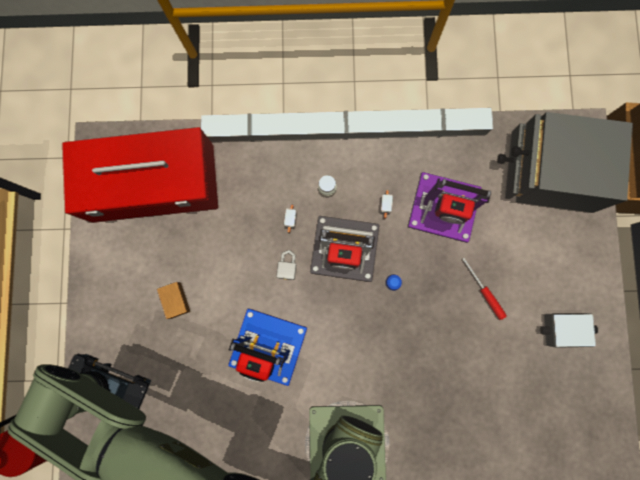

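The pictures show three stand-shaped things:
- Blue stand: side (205,240), top (268,345).
- Dark-steel stand: side (322,275), top (345,248).
- Purple stand: side (408,370), top (448,207).

The one meant is the dark steel foot with aluminium stiles, in the middle. I'll confirm it in a crop and measure it.

Run:
```python
from h import *
s=manip.read_camera('side');t=manip.read_camera('top')
a=cv2.resize(s['img'][195:345,260:400],None,fx=4,fy=4,interpolation=cv2.INTER_CUBIC)[:600]
b=cv2.resize(t['img'][200:300,300:395],None,fx=4,fy=4,interpolation=cv2.INTER_CUBIC)
c=np.zeros((600,560+380,3),np.uint8);c[:,:560]=a;c[:400,560:]=b
c=cv2.resize(c,(800,510));cv2.imwrite('pics/crop1.png',c[:,:,::-1])
rs=[]
for p,n in((s,'s'),(t,'t')):
    m=[r for r in manip.mark_of(p,'grab_bar')][0];u=m['point'][::-1];print(n,u);rs.append(ray(p,u))
    f=manip.mark_of(p,'lamp_stand')[0]['point'][::-1];print('foot',atz(p,f,0.0))
    print('bar at .24',atz(p,u,.24))
print(tri(rs))
for l in ['padlock','bumper','fuse','screwdriver','ferrule_jar','fuse_carton']:
    print(l,[(atz(t,r['point'][::-1],0.0).round(3).tolist(),round(r['p'],2)) for r in manip.mark_of(t,l)])
```

```text
s [197.9, 187.2]
foot [ 0.55097883 -0.00711756  0.        ]
bar at .24 [0.2763577  0.21529088 0.24      ]
t [466.1, 190.3]
foot [0.26713453 0.22787336 0.        ]
bar at .24 [ 0.651352   -0.30146442  0.24      ]
(array([ 0.45323028, -0.23962639,  0.53362715]), [np.float64(0.12967356194227114), np.float64(0.12967356194227123)])
padlock [([0.484, 0.163, 0.0], 0.82), ([0.581, -0.01, 0.0], 0.62)]
bumper [([0.439, -0.148, 0.0], 0.65), ([0.426, -0.401, 0.0], 0.63)]
fuse [([0.629, 0.145, 0.0], 0.54)]
screwdriver [([0.417, -0.399, 0.0], 0.97), ([0.439, -0.155, 0.0], 0.39)]
ferrule_jar [([0.716, 0.039, -0.0], 0.67)]
fuse_carton [([0.401, 0.486, 0.0], 0.87), ([0.72, 0.042, 0.0], 0.31)]
```

View pics/crop1.png

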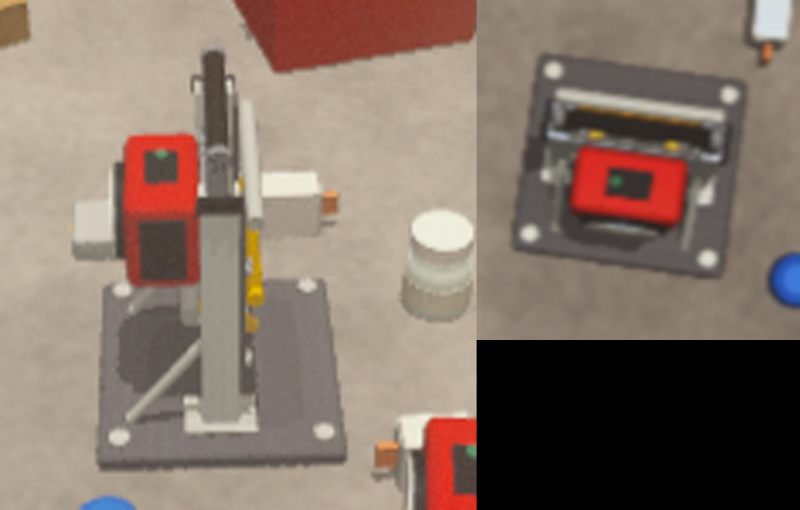

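Run:
```python
from h import *
s=manip.read_camera('side');t=manip.read_camera('top')
m=[r for r in manip.masks_of(t,'lamp_stand')]
for r in m: print(r['box'],r['p'])
C=np.array([atz(t,[300+(x-476.6)/3.404,200+y/3.404],.014)[:2] for x,y in [(541,57),(745,80),(722,277),(515,250)]])
print(C, C.mean(0)); print('edges',[ (np.linalg.norm(C[i]-C[i-1]),np.degrees(np.arctan2(*(C[i]-C[i-1])[::-1]))) for i in range(4)])
rs=[]
for p,sel in((s,(322,224)),(t,(350,236))):
    u=min(manip.mark_of(p,'grab_bar'),key=lambda r:np.hypot(r['point'][1]-sel[0],r['point'][0]-sel[1]))['point'][::-1]
    rs.append(ray(p,u));print(u,atz(p,u,.24))
    f=min(manip.mark_of(p,'lamp_stand'),key=lambda r:np.hypot(r['point'][1]-sel[0],r['point'][0]-sel[1]-30))['point'][::-1];print('foot',atz(p,f,0.0))
print(tri(rs))
```

```text
[449.8, 207.7, 87.1, 71.5] 0.74
[265.5, 345.4, 79.7, 78.3] 0.72
[345.6, 249.0, 67.9, 68.2] 0.62
[486.8, 291.7, 42.9, 63.6] 0.28
[[ 0.63551664  0.06540018]
 [ 0.61163073 -0.10749007]
 [ 0.44509332 -0.08244709]
 [ 0.47143377  0.09041211]] [ 0.54091862 -0.00853122]
edges [(np.float64(0.16597826034427568), np.float64(-8.667150269270822)), (np.float64(0.17453244477098134), np.float64(-97.86598757812844)), (np.float64(0.16840979799451702), np.float64(171.4482489521869)), (np.float64(0.17485457613676308), np.float64(81.33586396595985))]
[320.8, 226.2] [ 0.53912104 -0.00806189  0.24      ]
foot [ 0.54185263 -0.00346048  0.        ]
[348.1, 234.8] [ 0.547776   -0.00957312  0.24      ]
foot [ 0.54271971 -0.00821534  0.        ]
(array([ 0.54324532, -0.00916433,  0.24118129]), [np.float64(0.0043270127004842425), np.float64(0.004327012700484242)])
```

Run:
```python
from h import *
o=manip.get_obs();r=R.from_rotvec(o['eef_rot']);M=r.as_matrix();print(M.round(3))
th=np.radians(-8.4)
x=np.array([np.cos(th),np.sin(th),0])
for s in (1,-1):
    y=s*x;z=np.array([0,0,-1.]);T=np.c_[np.cross(y,z),y,z]
    print(s,(R.from_matrix(T)*r.inv()).as_rotvec(), (R.from_matrix(T).as_rotvec()))
```

```text
[[-0.926  0.378  0.   ]
 [ 0.378  0.926  0.   ]
 [-0.     0.    -1.   ]]
1 [-4.36859482e-05  8.33373562e-05 -1.32965304e+00] [2.37817011 2.05278137 0.        ]
-1 [-8.90200670e-05 -4.66648597e-05  1.81193961e+00] [ 2.05278137 -2.37817011 -0.        ]
```

Request:
{"method": "apply_moves", "body": {"commands": [[[0,0,50],[0,0,0]],[[0,0,100],[0,0,0]],[[0,0,150],[0,0,0]],[[22,-37,150],[0,0,-0.1]],[[44,-74,150],[0,0,-0.2]]]}}

```text
time: 2.2
tool_pos: [0.2619, 0.4587, 0.3657]
eef_rot: [0.912, 3.005, 0.007]
force: [0.5, -0.6, -0.6]
grip_width: 0.994
```

Request:
{"method": "apply_moves", "body": {"commands": [[[24,-40,0],[0,0,-0.12]],[[48,-80,0],[0,0,-0.24]],[[72,-120,0],[0,0,-0.36]],[[96,-160,0],[0,0,-0.48]],[[120,-200,0],[0,0,-0.56]]]}}

```text
time: 2.7
tool_pos: [0.3825, 0.2569, 0.366]
eef_rot: [1.711, 2.631, 0.007]
force: [0.6, 0.1, -0.6]
grip_width: 1.006
```

Request:
{"method": "apply_moves", "body": {"commands": [[[25,-42,0],[0,0,-0.12]],[[50,-84,0],[0,0,-0.24]],[[75,-126,0],[0,0,-0.36]],[[100,-168,0],[0,0,-0.48]],[[125,-210,0],[0,0,-0.56]]]}}

```text
time: 3.2
tool_pos: [0.5082, 0.045, 0.3662]
eef_rot: [2.375, 2.05, 0.006]
force: [0.4, 1.5, -0.4]
grip_width: 0.999
```

Request:
{"method": "apply_moves", "body": {"commands": [[[18,-28,0],[0,0,0]],[[36,-56,0],[0,0,0]],[[36,-56,0],[0,0,0]]]}}

```text
time: 3.5
tool_pos: [0.5458, -0.0142, 0.3652]
eef_rot: [2.379, 2.044, 0.004]
force: [-0.6, -0.4, -0.4]
grip_width: 1.005
```

Run:
```python
from h import *
o=manip.get_obs();r=R.from_rotvec(o['eef_rot']);M=r.as_matrix();print(o['time'],o['tool_pos'],M.round(3),o['q'])
for n in ['wrist','side']:
    p=manip.read_camera(n);save(p,n+'1');print(p['xyz'])
    for l in ['grab_bar']:
        print(l,[(np.round(r['point'],1).tolist(),round(r['p'],2),atz(p,r['point'][::-1],.24)) for r in manip.mark_of(p,l)])
```

```text
3.5 [ 0.54575836 -0.01423416  0.36520558] [[ 0.15   0.989  0.005]
 [ 0.989 -0.15  -0.002]
 [-0.001  0.005 -1.   ]] [-4.61814496e-02  2.15746619e-01  1.33663586e+00 -1.56132745e-03
  1.58399760e+00  1.04822505e-01]
[0.55445042 0.05290712 0.53559739]
grab_bar [([221.3, 309.9], 0.56, array([ 0.54366401, -0.0088483 ,  0.24      ]))]
[ 0.38737449 -0.81755789  0.82409727]
grab_bar [([315.7, 423.7], 0.97, array([ 0.66053703, -0.30289609,  0.24      ])), ([229.0, 323.0], 0.92, array([ 0.54175045, -0.01918414,  0.24      ])), ([188.0, 199.3], 0.83, array([0.27976376, 0.21068104, 0.24      ]))]
```

View pics/wrist1.png

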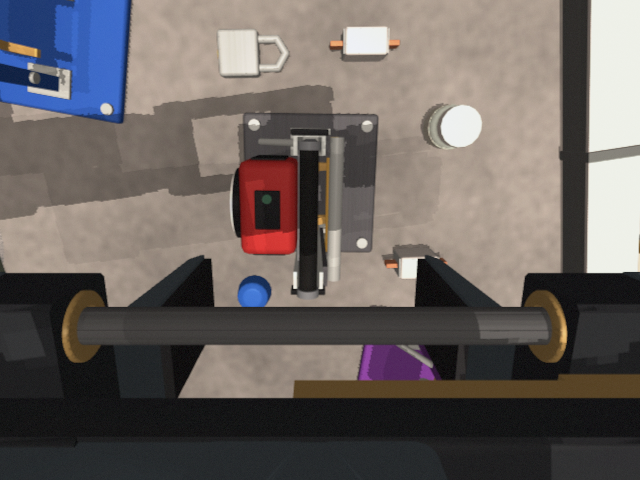

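View pics/side1.png

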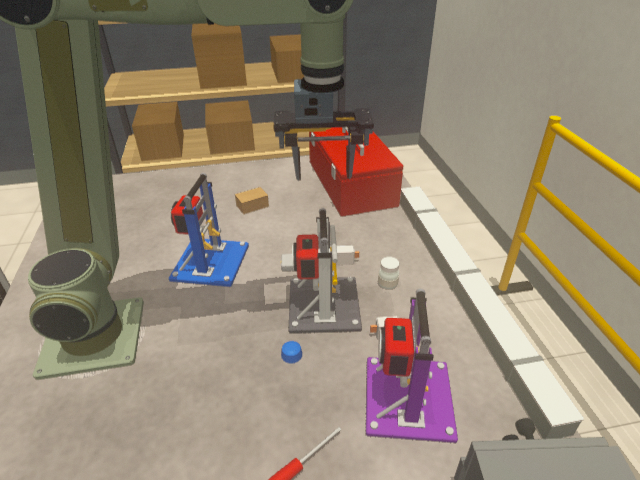

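Wrist picture: the bar runs vertically at col ~309, rows 140–290, square to the jaws. The plain rung is the grey tube at col 335 and the lamp is left of the bar, so the dark stand is under the gripper. Next I'll refine the bar centre.

```bash
python3 - <<'E'
from h import *
p=manip.read_camera('wrist')
g=p['img'].astype(int).sum(2)
for row in (160,190,220,250,270):
    w=g[row,285:345];print(row,w.tolist()[8:40])
E
python3 - <<'E'
from h import *
p=manip.read_camera('wrist')
for uv in [(310,140),(309.5,215),(308.5,285)]: print(atz(p,uv,.24))
o=manip.get_obs();print(o['tool_pos'],o['time'])
E
```

```text
160 [168, 181, 181, 181, 291, 380, 379, 354, 296, 270, 233, 120, 51, 71, 66, 62, 78, 58, 68, 81, 78, 72, 79, 60, 72, 47, 50, 49, 43, 65, 128, 194]
190 [194, 186, 176, 163, 161, 141, 107, 136, 225, 281, 210, 58, 52, 71, 66, 59, 64, 67, 59, 63, 49, 63, 63, 53, 63, 58, 64, 71, 59, 137, 186, 172]
220 [191, 183, 176, 168, 155, 143, 115, 165, 239, 245, 167, 50, 60, 64, 72, 64, 65, 69, 66, 66, 69, 73, 64, 58, 63, 55, 53, 54, 161, 257, 278, 257]
250 [299, 279, 269, 253, 230, 175, 209, 333, 365, 246, 87, 60, 57, 61, 68, 53, 55, 64, 71, 65, 68, 53, 53, 72, 58, 65, 59, 110, 234, 280, 221, 109]
270 [399, 410, 404, 394, 335, 283, 277, 271, 274, 213, 66, 62, 89, 93, 101, 97, 100, 107, 105, 101, 108, 98, 90, 93, 92, 83, 70, 196, 262, 270, 277, 271]
[0.55035472 0.05427972 0.24      ]
[5.41921050e-01 1.65613416e-04 2.40000000e-01]
[ 0.53289873 -0.05500641  0.24      ]
[ 0.54360231 -0.00990761  0.36662772] 3.8
```

Request:
{"method": "apply_moves", "body": {"commands": [[[-1,2,-40],[0,0,0]],[[-1,2,-80],[0,0,0]],[[-1,2,-110],[0,0,0]],[[-1,2,-130],[0,0,0]],[[-1,2,-144],[0,0,0]]]}}

```text
time: 4.3
tool_pos: [0.5414, -0.0068, 0.2212]
eef_rot: [2.373, 2.055, 0.005]
force: [0.2, 0.4, 0.5]
grip_width: 1.003
```

Run:
```python
from h import *
p=manip.read_camera('wrist');save(p,'wrist2')
p=manip.read_camera('side');save(p,'side2');cv2.imwrite('pics/side2c.png',cv2.resize(p['img'][180:345,240:420],None,fx=3.5,fy=3.5)[:,:,::-1])
o=manip.get_obs();print(o['time'],o['tool_pos'],o['force'],o['eef_rot'])
```

```text
4.4 [ 0.54093558 -0.0069451   0.22094012] [-0.08226062 -0.60168475 -0.48275437] [2.37397769 2.05565731 0.00243179]
```

View pics/wrist2.png

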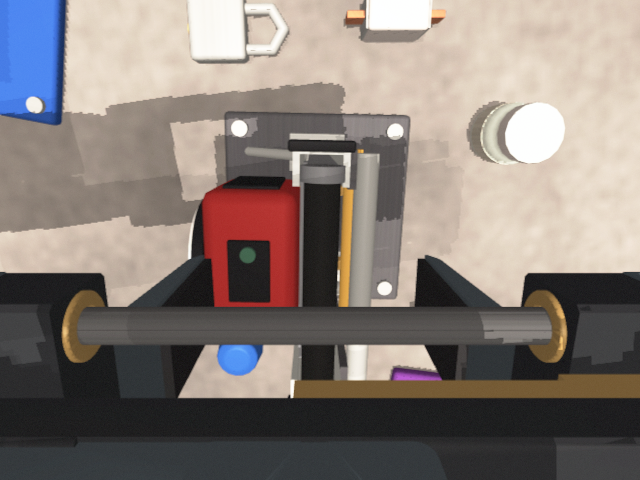

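View pics/side2c.png

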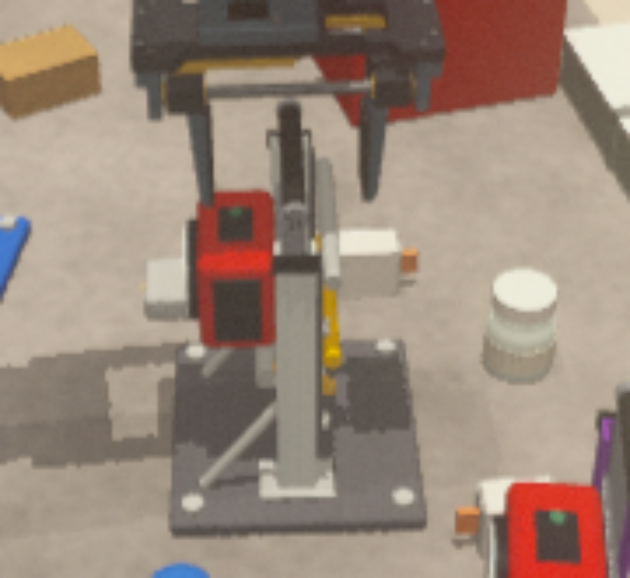

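Side crop: the fingers are either side of the bar and clear of the lamp. In the wrist picture the bar centre is at col 321 and the finger centre at col 314, about 2.5 mm apart. I'll shift x by +2 mm and close.

Request:
{"method": "apply_moves", "body": {"commands": [[[2,0,0],[0,0,0]],[[2,0,0],[0,0,0]],[[2,0,0],[0,0,0]],[[2,0,0],[0,0,0]],[[2,0,0],[0,0,0]]], "grip": 0, "squeeze": 40}}

```text
time: 4.9
tool_pos: [0.5431, -0.0069, 0.2214]
eef_rot: [2.374, 2.055, 0.003]
force: [-0.7, 0.2, 0.4]
grip_width: 0.598
```

Request:
{"method": "apply_moves", "body": {"commands": [[[0,0,0],[0,0,0]],[[0,0,0],[0,0,0]],[[0,0,0],[0,0,0]]]}}

```text
time: 5.2
tool_pos: [0.5431, -0.007, 0.2214]
eef_rot: [2.374, 2.055, 0.003]
force: [0.0, 0.2, 0.5]
grip_width: 0.331
```

Request:
{"method": "apply_moves", "body": {"commands": [[[0,0,0],[0,0,0]],[[0,0,0],[0,0,0]],[[0,0,0],[0,0,0]],[[0,0,0],[0,0,0]]]}}

```text
time: 5.6
tool_pos: [0.5433, -0.007, 0.2213]
eef_rot: [2.375, 2.054, 0.004]
force: [1.0, -1.6, 0.3]
grip_width: 0.143
```

Opening is 13 mm, so the bar is held. Before lifting I'll estimate the rack height from the side picture.

Run:
```python
from h import *
p=manip.read_camera('side');save(p,'side3')
cv2.imwrite('pics/side3c.png',cv2.resize(p['img'][215:305,285:375],None,fx=6.6,fy=6.6,interpolation=cv2.INTER_CUBIC)[:,:,::-1])
th=np.radians(-8.6);ex=np.array([np.cos(th),np.sin(th),0]);ey=np.array([-np.sin(th),np.cos(th),0])
O=np.array([.542,-.008,0])
def pl(uv,xs=.0225):
    o,d=ray(p,uv);t=(xs-(o-O)@ex)/(d@ex);X=o+t*d;return ((X-O)@ey).round(4),X[2].round(4)
for z in (.12,.184):
  for y in (-.055,.055): print(z,y,proj(p,O+ex*.0225+ey*y+[0,0,z]))
```

```text
0.12 -0.055 [np.float64(333.76034631570127), np.float64(284.03727421034205)]
0.12 0.055 [np.float64(330.82917535344484), np.float64(253.1908650153596)]
0.184 -0.055 [np.float64(333.96727280965143), np.float64(261.89492719112184)]
0.184 0.055 [np.float64(330.91387375274735), np.float64(231.70453530969226)]
```

View pics/side3c.png

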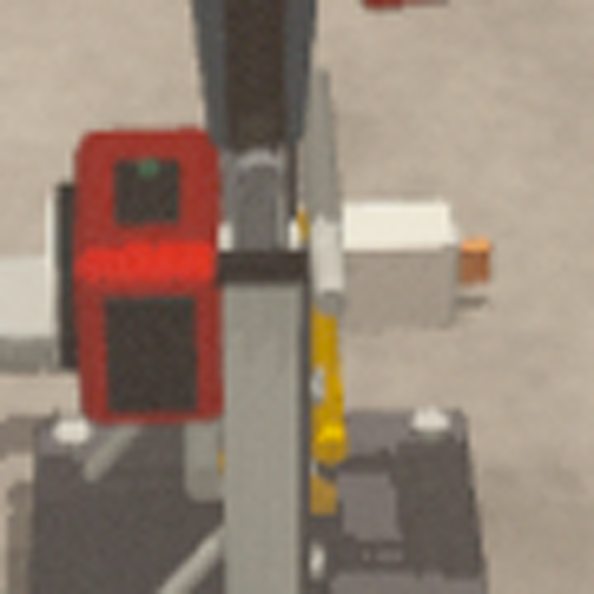

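Rung near-end centres are at side (335,282) for yellow and (335,260) for plain. Against the drawing that puts the rack about +7 mm (±5), so the seat is at about 0.058. Raising to 0.084 m lies between the two rungs for every possible rack height.

Request:
{"method": "apply_moves", "body": {"commands": [[[0,0,6],[0,0,0]],[[0,0,14],[0,0,0]],[[0,0,24],[0,0,0]],[[0,0,34],[0,0,0]],[[0,0,40],[0,0,0]]]}}

```text
time: 6.15
tool_pos: [0.5432, -0.007, 0.2624]
eef_rot: [2.374, 2.054, 0.004]
force: [2.8, 0.1, -8.9]
grip_width: 0.145
```

Request:
{"method": "apply_moves", "body": {"commands": [[[0,0,10],[0,0,0]],[[0,0,20],[0,0,0]],[[0,0,30],[0,0,0]],[[0,0,40],[0,0,0]],[[0,0,44],[0,0,0]]]}}

```text
time: 6.65
tool_pos: [0.5432, -0.007, 0.3079]
eef_rot: [2.374, 2.053, 0.005]
force: [3.2, -0.0, -8.1]
grip_width: 0.141
```

Run:
```python
from h import *
p=manip.read_camera('side');save(p,'side4')
cv2.imwrite('pics/side4c.png',cv2.resize(p['img'][165:305,265:405],None,fx=4.2,fy=4.2,interpolation=cv2.INTER_CUBIC)[:,:,::-1])
o=manip.get_obs();print(o['time'],o['tool_pos'],o['force'],o['eef_rot'],o['grip_width'])
```

```text
6.7 [ 0.5432642  -0.00705873  0.30813476] [ 1.67382228 -0.16332632 -4.4790466 ] [2.3735572  2.05326138 0.00586012] 0.14414735604183532
```

View pics/side4c.png

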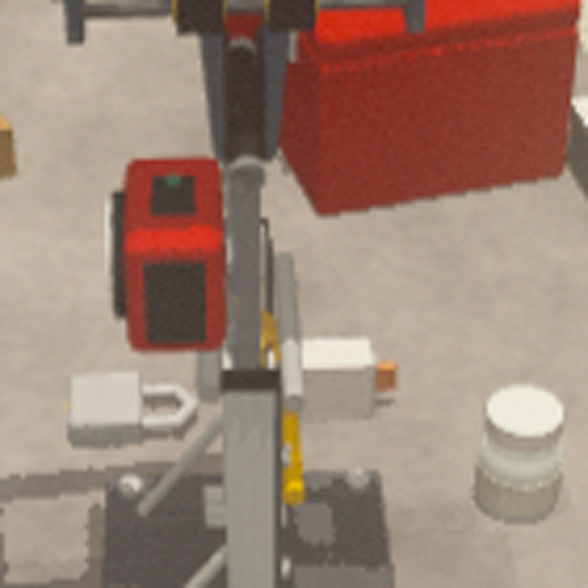

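The section follows (about 0.087 up) and the load is 5–9 N. Now lowering to just above the highest possible seat, then in small steps.

Request:
{"method": "apply_moves", "body": {"commands": [[[0,0,-3],[0,0,0]],[[0,0,-6],[0,0,0]],[[0,0,-9],[0,0,0]],[[0,0,-11],[0,0,0]],[[0,0,-12],[0,0,0]]]}}

```text
time: 7.2
tool_pos: [0.5433, -0.007, 0.2957]
eef_rot: [2.374, 2.053, 0.005]
force: [2.5, -0.6, -4.7]
grip_width: 0.146
```

Request:
{"method": "apply_moves", "body": {"commands": [[[0,0,-1],[0,0,0]],[[0,0,-2],[0,0,0]],[[0,0,-3],[0,0,0]]]}}

```text
time: 7.5
tool_pos: [0.5432, -0.007, 0.2926]
eef_rot: [2.374, 2.054, 0.005]
force: [2.9, -0.5, -3.7]
grip_width: 0.144
```

Request:
{"method": "apply_moves", "body": {"commands": [[[0,0,-1],[0,0,0]],[[0,0,-2],[0,0,0]],[[0,0,-3],[0,0,0]]]}}

```text
time: 7.8
tool_pos: [0.5433, -0.007, 0.2895]
eef_rot: [2.374, 2.053, 0.005]
force: [2.3, 0.1, -3.6]
grip_width: 0.143
```

Request:
{"method": "apply_moves", "body": {"commands": [[[0,0,-1],[0,0,0]],[[0,0,-2],[0,0,0]]]}}

```text
time: 8.0
tool_pos: [0.5432, -0.007, 0.2875]
eef_rot: [2.374, 2.053, 0.005]
force: [2.3, -0.4, -3.2]
grip_width: 0.146
```

Request:
{"method": "apply_moves", "body": {"commands": [[[0,0,-1],[0,0,0]],[[0,0,-2],[0,0,0]]]}}

```text
time: 8.2
tool_pos: [0.5432, -0.007, 0.2853]
eef_rot: [2.374, 2.054, 0.005]
force: [1.7, 0.1, -4.0]
grip_width: 0.143
```

Request:
{"method": "apply_moves", "body": {"commands": [[[0,0,-1],[0,0,0]],[[0,0,-2],[0,0,0]]]}}

```text
time: 8.4
tool_pos: [0.5432, -0.007, 0.2832]
eef_rot: [2.374, 2.054, 0.005]
force: [2.3, -0.2, -4.6]
grip_width: 0.145
```

Section now at about 0.062; one millimetre at a time from here.

Request:
{"method": "apply_moves", "body": {"commands": [[[0,0,-1],[0,0,0]]]}}

```text
time: 8.5
tool_pos: [0.5432, -0.007, 0.2822]
eef_rot: [2.374, 2.053, 0.005]
force: [0.9, 0.5, -1.8]
grip_width: 0.145
```

Request:
{"method": "apply_moves", "body": {"commands": [[[0,0,-1],[0,0,0]]]}}

```text
time: 8.6
tool_pos: [0.5433, -0.007, 0.2821]
eef_rot: [2.373, 2.053, 0.006]
force: [0.0, -0.0, 4.7]
grip_width: 0.146
```

Request:
{"method": "apply_moves", "body": {"commands": [[[0,0,-1],[0,0,0]]]}}

```text
time: 8.7
tool_pos: [0.5433, -0.007, 0.282]
eef_rot: [2.373, 2.053, 0.008]
force: [1.3, -0.4, 3.1]
grip_width: 0.144
```

Request:
{"method": "apply_moves", "body": {"commands": [[[0,0,-1],[0,0,0]]]}}

```text
time: 8.8
tool_pos: [0.5433, -0.007, 0.282]
eef_rot: [2.372, 2.052, 0.009]
force: [-0.9, -0.7, 3.7]
grip_width: 0.145
```

Contact: the TCP stops at z = 0.282 (section ≈ 0.061) and the force has changed sign to about +4 N. I'll confirm it from the picture, then press gradually.

Run:
```python
from h import *
p=manip.read_camera('side');save(p,'side5')
cv2.imwrite('pics/side5c.png',cv2.resize(p['img'][190:300,290:380],None,fx=5.4,fy=5.4,interpolation=cv2.INTER_CUBIC)[:,:,::-1])
o=manip.get_obs();print(o['time'],o['tool_pos'],o['force'])
```

```text
8.85 [ 0.54332455 -0.00704976  0.2820306 ] [-0.90341127  0.24944536  4.77222819]
```

View pics/side5c.png

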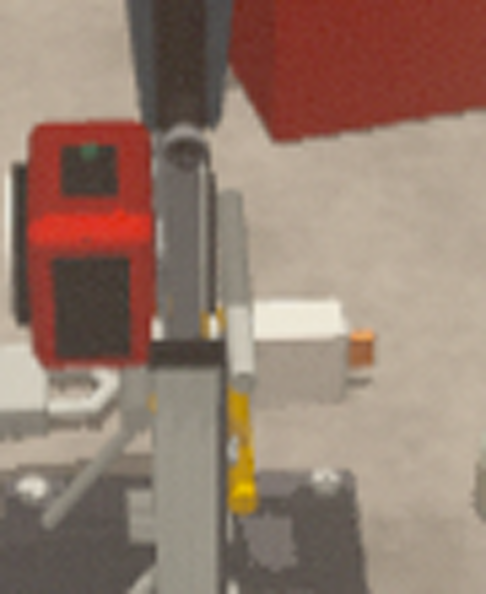

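Request:
{"method": "apply_moves", "body": {"commands": [[[0,0,-1],[0,0,0]],[[0,0,-2],[0,0,0]]]}}

```text
time: 9.05
tool_pos: [0.5434, -0.007, 0.2818]
eef_rot: [2.371, 2.051, 0.011]
force: [-3.0, -0.1, 12.7]
grip_width: 0.141
```

The lamp and section stay up with the bar just above the plain rung, and the push is 12.7 N at −2 mm. Going a little further and holding.

Request:
{"method": "apply_moves", "body": {"commands": [[[0,0,-2],[0,0,0]],[[0,0,-2],[0,0,0]]]}}

```text
time: 9.25
tool_pos: [0.5434, -0.007, 0.2818]
eef_rot: [2.37, 2.05, 0.014]
force: [-2.3, -0.3, 9.6]
grip_width: 0.146
```

Request:
{"method": "apply_moves", "body": {"commands": [[[0,0,-3],[0,0,0]],[[0,0,-3],[0,0,0]]]}}

```text
time: 9.45
tool_pos: [0.5435, -0.007, 0.2818]
eef_rot: [2.368, 2.049, 0.018]
force: [-3.6, -0.7, 13.9]
grip_width: 0.145
```

Request:
{"method": "apply_moves", "body": {"commands": [[[0,0,-3],[0,0,0]],[[0,0,-3],[0,0,0]],[[0,0,-3],[0,0,0]]]}}

```text
time: 9.75
tool_pos: [0.5435, -0.007, 0.2817]
eef_rot: [2.366, 2.047, 0.021]
force: [-2.2, 0.0, 13.2]
grip_width: 0.145
```

Request:
{"method": "apply_moves", "body": {"commands": [[[0,0,-3],[0,0,0]],[[0,0,-3],[0,0,0]],[[0,0,-3],[0,0,0]]]}}

```text
time: 10.05
tool_pos: [0.5436, -0.0071, 0.2818]
eef_rot: [2.364, 2.046, 0.025]
force: [-3.5, -0.8, 13.5]
grip_width: 0.138
```

Request:
{"method": "apply_moves", "body": {"commands": [[[0,0,-3.5],[0,0,0]],[[0,0,-3.5],[0,0,0]],[[0,0,-3.5],[0,0,0]],[[0,0,-3.5],[0,0,0]],[[0,0,-3.5],[0,0,0]]]}}

```text
time: 10.55
tool_pos: [0.5437, -0.007, 0.2817]
eef_rot: [2.362, 2.044, 0.03]
force: [-2.5, 0.6, 15.8]
grip_width: 0.144
```

Request:
{"method": "apply_moves", "body": {"commands": [[[0,0,-2],[0,0,0]],[[0,0,-1],[0,0,0]],[[0,0,0],[0,0,0]]]}}

```text
time: 10.85
tool_pos: [0.5437, -0.0071, 0.282]
eef_rot: [2.362, 2.044, 0.03]
force: [1.7, 0.3, 0.7]
grip_width: 0.148
```

Pushed at 13–16 N for over 1 s with the height unchanged at 0.282, then unloaded. Releasing now.

Request:
{"method": "apply_moves", "body": {"commands": [[[0,0,0],[0,0,0]],[[0,0,0],[0,0,0]],[[0,0,0],[0,0,0]],[[0,0,0],[0,0,0]],[[0,0,0],[0,0,0]]], "grip": 80}}

```text
time: 11.35
tool_pos: [0.5436, -0.007, 0.2818]
eef_rot: [2.362, 2.044, 0.029]
force: [-0.2, 0.3, -0.2]
grip_width: 0.556
```

Request:
{"method": "apply_moves", "body": {"commands": [[[0,0,0],[0,0,0]],[[0,0,0],[0,0,0]],[[0,0,0],[0,0,0]]]}}

```text
time: 11.65
tool_pos: [0.5436, -0.007, 0.2818]
eef_rot: [2.362, 2.044, 0.029]
force: [0.0, -0.3, 0.0]
grip_width: 0.815
```

Request:
{"method": "apply_moves", "body": {"commands": [[[0,0,15],[0,0,0]],[[0,0,45],[0,0,0]],[[0,0,85],[0,0,0]],[[0,0,110],[0,0,0]],[[0,0,110],[0,0,0]]]}}

```text
time: 12.15
tool_pos: [0.5449, -0.0071, 0.396]
eef_rot: [2.358, 2.04, 0.039]
force: [-0.6, 0.2, -0.2]
grip_width: 0.874
```

Run:
```python
from h import *
rs=[]
for n in ('side','top','wrist'):
    p=manip.read_camera(n);save(p,n+'6')
    ms=manip.mark_of(p,'grab_bar');E=proj(p,[.543,-.008,.301])
    if ms:
        u=min(ms,key=lambda r:np.hypot(r['point'][1]-E[0],r['point'][0]-E[1]))['point'][::-1];print(n,u,E)
        if np.hypot(u[0]-E[0],u[1]-E[1])<25: rs.append(ray(p,u))
    if n=='side': s=p
print(tri(rs))
cv2.imwrite('pics/side6c.png',cv2.resize(s['img'][165:345,240:420],None,fx=3.3,fy=3.3,interpolation=cv2.INTER_CUBIC)[:,:,::-1])
o=manip.get_obs();print(o['time'],o['tool_pos'],o['force'])
```

```text
side [322.0, 202.6] [np.float64(322.33019641378075), np.float64(202.00789717458548)]
top [464.7, 190.3] [np.float64(348.3303363264054), np.float64(233.03756827326058)]
wrist [308.9, 243.7] [np.float64(311.8793977940615), np.float64(241.70757917284152)]
(array([ 0.54141872, -0.00929729,  0.30053929]), [np.float64(0.0006106644098387493), np.float64(0.0006106644098388836)])
12.45 [ 0.54309656 -0.00704114  0.3902013 ] [0.75155426 0.10386582 0.69093834]
```

View pics/side6c.png

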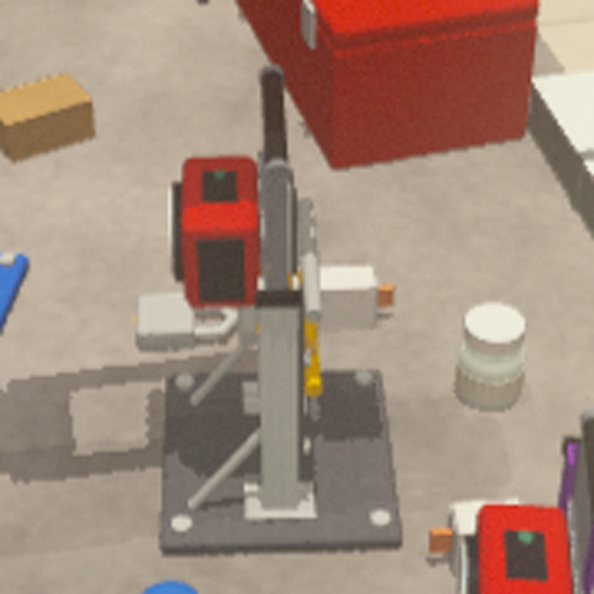

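View pics/wrist6.png

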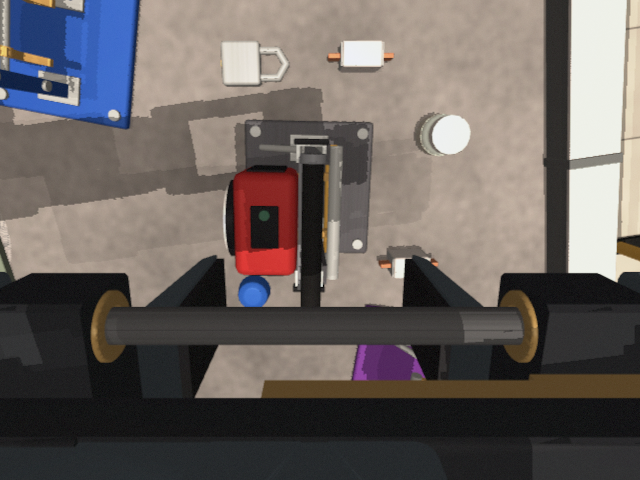

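The section stays up after release. The bar triangulates at z = 0.3005, which puts the section at about 0.060 m and agrees with the 0.061 from the TCP. The gripper is about 80 mm above the bar, and the padlock, bumper, fuses and jar are where they were. Handing in.

```bash
python3 -c "
from rig import manip
print(manip.get_obs()['dq'].round(4)); print(manip.sign_off())"
```

```text
[ 0.0007  0.0011 -0.0058  0.0008  0.0014  0.0014]
the job is handed in; nothing more can be done
None
```

The red lamp on the dark steel stand is raised and locked on the yellow rung, and I have handed the job in (about 12.5 s used; no verdict is reported).

- **Raise and seat:** I took the stand by its top bar, raised the section to about 0.087 m and lowered it in steps of a few millimetres, then 1 mm. The hooks met the rung at about 0.061 m, so the rack sits roughly 10 mm higher than drawn. The side picture had suggested about +7 mm (±5).
- **Proof push:** I pushed down with 10 N, then 13–16 N, for about 1.5 s in all, and the height changed by less than 0.5 mm. With the section's weight, that puts about 17–24 N on the hooks. That load is worked out from the wrist force, not measured at the hooks.
- **After letting go:** Two cameras put the bar at z = 0.3005 m (section about 0.060 m) with the gripper about 80 mm above it. The padlock, bumper, fuses, jar and carton look unmoved in the last views I looked at; I did not check the screwdriver again after the lift.
- **Checks that failed or disagreed:**
  - In the last top view the network reported the purple stand's bar instead, so I left that reading out.
  - I could not see the hook angle directly; that the hooks are out is inferred from the section holding at seat height.
  - The tool tilted by about 1–2° while pushing, with no visible effect.

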